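# Set out the counting reagents on the bench mat

## Task

Set the station out for the next count: stand the three reagent bottles upright on the blue bench mat, each centred in a ring of its own, with the green-capped bottle in the end ring nearer the slide box, the blue-capped bottle in the ring at the other end and the black-capped bottle in the middle ring between them. Stand the white bench timer upright, centred on top of the green slide box. Tip nothing over, and leave the slide box, the empty petri dish and the pen where they are.

Things in the scene. Friction and masses are not known exactly. Their poses are not given: they have to be found in the camera images.
- bench_mat: flat blue bench mat, fixed to the bench, 104 x 280 mm, 3 mm thick (bottles on it stand 3 mm above the bench), with three identical white printed rings in a row along its long side. Origin at the centre of its underside, z up, y along the row. The rings' centres lie at y = -85, 0 and +85 mm, x = 0 in its frame; each white band is 64 mm inside and 72 mm outside in diameter, printed flat, nothing to feel. Yaw at the start within 0.2 rad of world axes.
- slide_box: closed dark green flat slide box, 70 x 100 mm (x, y), top surface 31 mm above the bench, loose, 0.5 kg. Origin at the centre of its underside, z up. It lies well to the left or well to the right of the mat's middle, so that one end ring is plainly nearer; the sign of its y in the mat's frame is the sign of y of the nearer end ring.
- black_bottle: reagent bottle with black cap, largest of the three: body 54 mm in diameter up to about 80 mm (shoulder above that), 105 mm high with cap, about 0.12 kg; upright, round, so it may be gripped from any side. Origin at the centre of its underside, z up the bottle. Starts standing on the bench.
- blue_bottle: white reagent bottle with blue cap and blue band: body 48 mm in diameter up to about 65 mm, 88 mm high with cap, about 0.07 kg; upright, round, so it may be gripped from any side. Origin at the centre of its underside, z up the bottle. Starts standing on the bench.
- green_bottle: white reagent bottle with green cap and green band, smallest: body 40 mm in diameter up to about 55 mm, 75 mm high with cap, about 0.05 kg; upright, round, so it may be gripped from any side. Origin at the centre of its underside, z up the bottle. Starts standing on the bench.
- timer: white wedge-shaped bench timer with a dark blue knob on its sloping face, 57 mm high, 0.11 kg. 64 mm wide along its y between two flat upright side faces (grip it across these), 46 mm deep at the foot (x from -20 to +26 mm), knob out to x = -25 mm. The sloping face looks to its -x. Origin at the centre of its underside, z up. Starts standing on the bench.
- empty_dish: clear empty petri dish, 104 mm in diameter, 18 mm high, loose; a bystander to leave alone. Origin at the centre of its underside.
- pen: white pen with red ends, 145 mm long along its y, 9 mm thick, lying on the bench near its front edge; a bystander to leave alone. Origin at the middle of its underside.
Mind the look-alikes: they are no part of the job. Leave any pink look-alike of the green_bottle alone.

How it is judged:
By the outcome, as a careful person would: the job done as asked, in the order asked, and still so for the second after the job is handed in, with the robot touching nothing.
It also fails if it takes over 115 s, if anything falls off the work surface, if the arm or the gripper's body presses on something with over 40 N, if the wrist force passes 120 N, or if a joint passes its speed limit or range.

## Robot

A 6-joint arm with a two-finger parallel gripper is mounted at the origin on a cart in front of the work surface, level with it; the furniture and walls round the work are solid. World frame = base frame: x ahead of the robot, y to its left, z up, the work surface at z = 0. Lengths are in m, angles in rad, forces in N, time in s.
With the tool pointing down it reaches from about 0.275 to 0.75 m from the base axis. Payload 10.2 kg.
Tool frame: the origin (TCP) lies midway between the tips of the shut fingers; the grasp point (between the pads) lies r.tcp_to_grasp behind it (r.tcp_to_grasp is the distance from the TCP to the grasp point, in m); z points along the fingers, y is the line along which they close (so a half turn about z gives the same grasp; the last joint's range is limited). The gripper opens to 85 mm and grips with 20 to 120 N. Pads are 22 mm wide; open, the fingers measure 114 mm over their backs; the gripper's body (76 mm by 85 mm) begins 54 mm behind the grasp point. The pads swing forward as they close: fully open they stand 13 mm farther back than shut.
Start: joints at [-1.337, 0.313, 1.498, -0, 1.331, -0.223], TCP at [0.232, -0.471, 0.231] pointing down, gripper open.
Joint ranges: [-2.94, 2.94], [-0.97, 2.17], [0.19, 2.56], [-1.23, 4.37], [0.02, 3.11], [-2.88, 2.88]. Speed limits (rad/s): [2.39, 2.39, 3.01, 3.14, 3.14, 3.14].

## Interface

Orientations are given as a unit quaternion [x, y, z, w].
In Python, from workcell import telemetry, vision, r gives the robot as it stands. The module is installed in compiled form; this text tells all that it offers.
- The arm moves only by the shell command python3 -m pendant 'ROWS'. ROWS is JSON, a list of rows, each a list of 5 numbers: the opening in per cent of the stroke, from 0 (shut) to 100 (fully open), then the shift along the tool's x, y, z in mm, then the turn about the tool's z in rad. In form: [[jaw, tx, ty, tz, turn], ...]. A call has 1 to 8 rows; each row is the pose to reach, as a shift and turn from the pose commanded when the call began, along the tool's axes at that moment; what a row does not reach only later rows make up. A row lasts 1/8 s, in which the tool goes at most 62.5 mm and 10.7 degrees, less where a joint would pass 70% of its speed; a pose out of reach is approached as far as the arm can. A call with a gripper value outside its range is refused whole. The fingers move at their own pace and stop on an object; the grip force is fixed at half the most. Time passes only in rows, so rows that repeat a pose let the fingers close. It gives the time, the measured TCP pose, the force, the opening and the grip force at its end, in the units of the state.
- telemetry.read_state(): the state, without advancing time (a new reading comes with each control period).
- vision.read_camera(name): name is "side" or "top"; returns a dict with "pixels" (420x560x3 uint8, red, green, blue), "fx", "fy", "cx", "cy" (pixels), "T" (4x4, takes a point from camera to world coordinates). Camera axes: x right, y down, z forward; pixel columns grow to the right and rows downward; lengths in m; the calibration is good to about 2 mm. A picture is of the moment at which its call begins. There is no depth.
- r.hand_in(): hands the job in; it is judged then, once.
The state is a dict: "time_s": time; "q": joint angles; "dq": joint speeds; "joint_efforts": joint torques, N m; "ee_pos": TCP position; "eef_rot": TCP orientation; "wrist_force": force on the tool from outside, world axes, zero at the start; "ft_torque": the same for the moment, N m; "opening": finger opening in m; "grip_force": force on a finger pad.
Only numpy, scipy, OpenCV 4.12 (cv2) and the standard library are available. Lean on these libraries where they do the work, as an engineer would, in place of code of your own. Each camera call takes 0.05 s, during which the arm holds its last target. There are 200 camera calls.

## Working session

There is one attempt and no reset: what is moved stays moved. The work goes in short steps, Python scripts to look and compute and a shell command to move; the robot and the scene stay as the last step left them, time stands still between calls to the robot, and variables do not carry over. Pictures are saved under pics/ and viewed, at most 14 in all, crops included, and the job is handed in when it is done.

```bash
mkdir -p pics
python3 - <<'E'
from workcell import telemetry, vision, r
import cv2,numpy as np
print(telemetry.read_state(), r.tcp_to_grasp)
for n in("top","side"):
    c=vision.read_camera(n); cv2.imwrite(f"pics/{n}0.png",c["pixels"][:,:,::-1]); print(n,c["fx"],c["fy"],c["cx"],c["cy"],np.round(c["T"],4).tolist())
E
```

```text
{'time_s': 0.0, 'q': array([-1.33740865e+00,  3.13486615e-01,  1.49844949e+00, -2.34850930e-05,
        1.33098823e+00, -2.23386726e-01]), 'dq': array([ 0.00152933,  0.00111401, -0.00053023, -0.00060538,  0.00074366,
        0.00169539]), 'joint_efforts': array([ 1.16278465e-03, -4.12264359e+01, -2.59747678e+01, -1.13654767e-04,
        4.01874713e-03,  1.33593650e-05]), 'ee_pos': array([ 0.23148269, -0.47092346,  0.23071167]), 'eef_rot': array([ 9.74031961e-01,  2.26409574e-01, -1.47340153e-05, -6.65774213e-04]), 'wrist_force': array([ 0.42142067,  0.01317329, -0.82368207]), 'ft_torque': array([-0.00358528,  0.03821788,  0.02964254]), 'grip_force': 0.0, 'opening': 0.08532412070661569} 0.0187
top 406.1845677841704 406.1845677841704 279.1801684433777 209.3258740387613 [[0.0107, -0.9945, 0.1041, 0.4101], [-0.9999, -0.0094, 0.0126, -0.0403], [-0.0115, -0.1042, -0.9945, 1.0085], [0.0, 0.0, 0.0, 1.0]]
side 467.3351831878295 467.3351831878295 282.1429800632451 200.6707235705894 [[0.9747, -0.0887, 0.2053, 0.2933], [-0.2233, -0.4385, 0.8705, -0.9764], [0.0128, -0.8943, -0.4472, 0.5272], [0.0, 0.0, 0.0, 1.0]]
```

View pics/top0.png

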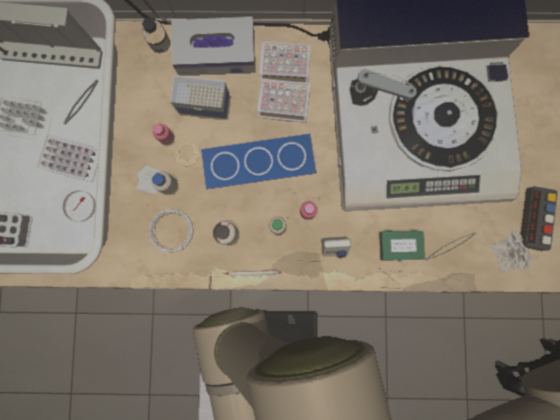

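View pics/side0.png

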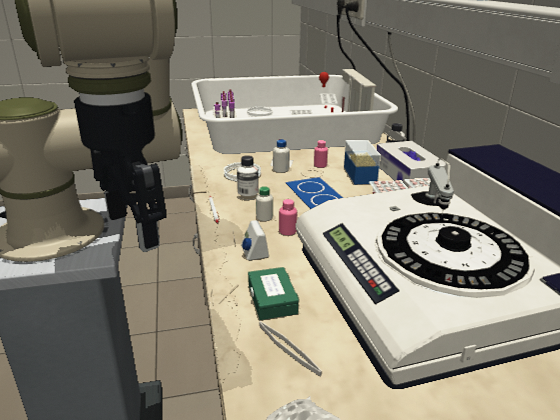

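The top view shows the mat rings near (225,166), (258,160) and (291,156). The slide box is at (403,245), on the mat's right, so green goes in the right-hand ring. Blue cap is at (161,181), black at (225,232), green at (278,225) and the timer at (336,246) with its knob toward the robot; the pink look-alikes are at (308,210) and (161,131). Next I'll zoom in and measure.

```bash
cat > h.py <<'E'
import cv2,numpy as np
from workcell import telemetry, vision, r
def ray(c,u,v,z):
    T=np.array(c["T"]);d=T[:3,:3]@[(u-c["cx"])/c["fx"],(v-c["cy"])/c["fy"],1.];o=T[:3,3]
    return (o+d*(z-o[2])/d[2])[:2]
def proj(c,p):
    T=np.array(c["T"]);q=T[:3,:3].T@(np.array(p)-T[:3,3]);return np.array([c["cx"]+c["fx"]*q[0]/q[2],c["cy"]+c["fy"]*q[1]/q[2]])
def blobs(c,lo,hi,roi,amin=8):
    u0,v0,u1,v1=roi
    m=cv2.inRange(cv2.cvtColor(c["pixels"],cv2.COLOR_RGB2HSV),np.array(lo),np.array(hi));k=np.zeros_like(m);k[v0:v1,u0:u1]=m[v0:v1,u0:u1]
    cs=cv2.findContours(k,cv2.RETR_EXTERNAL,cv2.CHAIN_APPROX_NONE)[0]
    return sorted([x for x in cs if cv2.contourArea(x)>=amin],key=cv2.contourArea,reverse=True)
def cen(x):
    m=cv2.moments(x);return np.array([m["m10"],m["m01"]])/m["m00"]
E
python3 - <<'E'
from h import *
t=vision.read_camera("top");s=vision.read_camera("side")
mat=blobs(t,(100,120,50),(120,255,255),(195,130,325,195))[0]
rc=cv2.minAreaRect(mat);P=np.array([ray(t,*p,.003) for p in cv2.boxPoints(rc)])
print("mat",P.round(4).tolist(),P.mean(0),[np.linalg.norm(P[i]-P[i-1]) for i in range(4)])
# rings
hsv=cv2.cvtColor(t["pixels"],cv2.COLOR_RGB2HSV);m=cv2.inRange(hsv,(0,0,110),(179,90,255));k=np.zeros_like(m);cv2.fillPoly(k,[cv2.convexHull(mat)],255);m&=cv2.erode(k,np.ones((5,5)))
for x in cv2.findContours(m,cv2.RETR_EXTERNAL,cv2.CHAIN_APPROX_NONE)[0]:
    if cv2.contourArea(x)>200: e=cv2.fitEllipse(x);print("ring",e,ray(t,*e[0],.003))
def show(n,c,lo,hi,roi,z):
    for x in blobs(c,lo,hi,roi)[:3]: print(n,cv2.contourArea(x),cv2.boundingRect(x),cen(x).round(1),ray(c,*cen(x),z).round(4))
show("blueT",t,(100,100,30),(125,255,255),(145,165,180,200),.088)
show("greenT",t,(40,70,30),(90,255,255),(265,212,292,240),.075)
show("blackT",t,(0,0,0),(179,255,70),(205,215,242,250),.105)
show("blueS",s,(100,100,30),(125,255,255),(270,135,295,150),.083)
show("greenS",s,(40,70,30),(90,255,255),(255,185,275,200),.07)
show("blackS",s,(0,0,0),(179,255,60),(238,152,260,172),.1)
for b in [ (t,(40,70,20),(90,255,255),(375,225,430,265))]:
    x=blobs(*b)[0];rc=cv2.minAreaRect(x);P=np.array([ray(t,*p,.031) for p in cv2.boxPoints(rc)]);print("box",P.round(4).tolist(),P.mean(0),[np.linalg.norm(P[i]-P[i-1]) for i in range(4)])
show("knobT",t,(100,80,20),(130,255,255),(315,230,360,265),.03)
show("knobS",s,(100,80,20),(130,255,255),(235,225,265,260),.03)
a=cv2.resize(t["pixels"][160:270,135:265],None,fx=3.9,fy=3.9,interpolation=2);b=cv2.resize(t["pixels"][195:270,310:435],None,fx=3,fy=3,interpolation=2)
o=np.zeros((600,800,3),np.uint8);o[:a.shape[0],:a.shape[1]]=a;cv2.imwrite("pics/a.png",o[:430,:510,::-1]);
c1=cv2.resize(s["pixels"][130:330,200:320],None,fx=3,fy=3,interpolation=2);o=np.zeros((600,740,3),np.uint8);o[:225,:375]=b;o[:600,378:738]=c1;cv2.imwrite("pics/b.png",o[:,:,::-1])
E
```

```text
mat [[0.665, 0.17], [0.7066, -0.1007], [0.6109, -0.1143], [0.5697, 0.1537]] [0.63803411 0.02718752] [np.float64(0.09666097403462633), np.float64(0.2738496473123629), np.float64(0.09674081149928701), np.float64(0.27115529900009017)]
ring ((224.5393524169922, 165.39352416992188), (28.758403778076172, 29.449800491333008), 60.53614807128906) [0.62546618 0.1114078 ]
ring ((258.0358581542969, 160.6199951171875), (28.78518295288086, 29.371681213378906), 77.94011688232422) [0.63840608 0.02708043]
ring ((291.4047546386719, 155.84487915039062), (28.78514289855957, 29.344390869140625), 91.95868682861328) [ 0.65135477 -0.05697234]
blueT 67.5 (153, 174, 10, 10) [157.6 178.6] [0.5751 0.2525]
greenT 48.0 (273, 220, 9, 9) [276.9 224.3] [ 0.4731 -0.0236]
blueS 48.0 (277, 139, 9, 8) [281.  142.9] [0.5756 0.2447]
greenS 56.0 (259, 187, 10, 8) [263.9 190.6] [ 0.4739 -0.028 ]
blackS 52.5 (242, 157, 11, 9) [246.9 162.2] [0.4519 0.0769]Traceback (most recent call last):
  File "<stdin>", line 19, in <module>
IndexError: list index out of range
```

Run:
```python
from h import *
t=vision.read_camera("top");s=vision.read_camera("side")
h=cv2.cvtColor(t["pixels"],cv2.COLOR_RGB2HSV);hs=cv2.cvtColor(s["pixels"],cv2.COLOR_RGB2HSV)
print("box",h[238,390],h[255,403],"cap",h[232,220:230].tolist(),"knob",h[252:256,340:344].tolist())
a=cv2.resize(t["pixels"][160:270,135:265],None,fx=3.9,fy=3.9,interpolation=2);b=cv2.resize(t["pixels"][195:270,310:435],None,fx=3,fy=3,interpolation=2)
cv2.imwrite("pics/a.png",a[:,:,::-1]);
c1=cv2.resize(s["pixels"][130:330,200:320],None,fx=3,fy=3,interpolation=2);o=np.zeros((600,740,3),np.uint8);o[:225,:375]=b;o[:600,378:738]=c1;cv2.imwrite("pics/b.png",o[:,:,::-1])
```

```text
box [ 64  57 112] [ 68  68 109] cap [[13, 34, 89], [16, 32, 88], [14, 32, 88], [11, 32, 89], [16, 32, 89], [11, 31, 90], [11, 31, 90], [14, 38, 88], [16, 42, 91], [17, 39, 124]] knob [[[113, 78, 98], [112, 80, 99], [112, 83, 101], [112, 78, 98]], [[113, 75, 98], [112, 77, 99], [112, 77, 99], [113, 76, 97]], [[113, 69, 92], [114, 69, 93], [115, 64, 92], [113, 63, 89]], [[116, 46, 78], [114, 45, 79], [115, 43, 77], [118, 40, 77]]]
```

View pics/b.png

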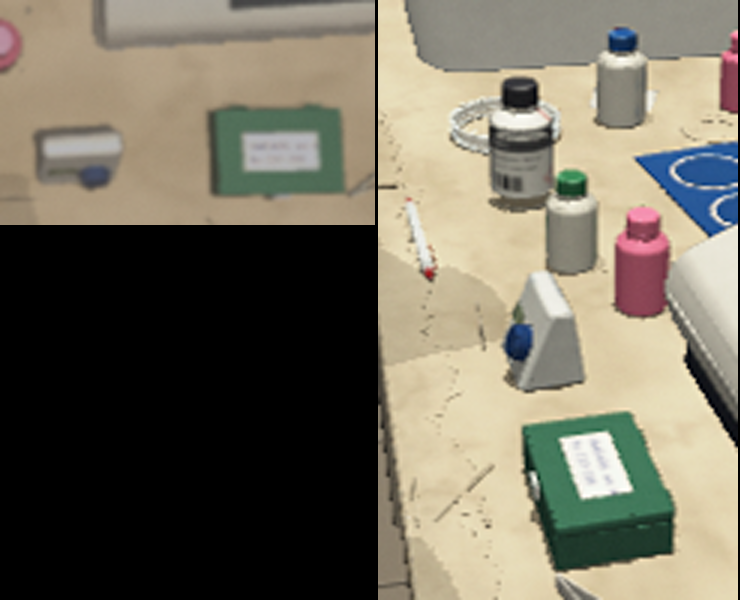

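View pics/a.png

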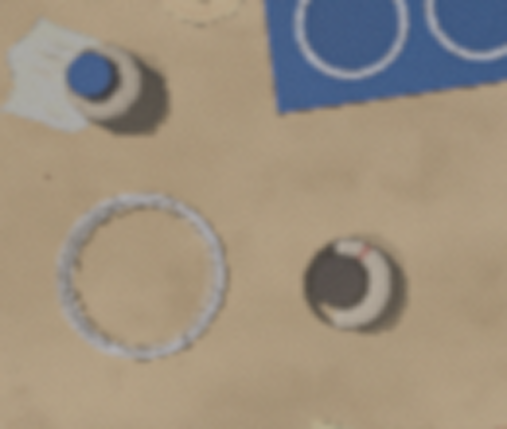

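Zooms show no clutter on the grasp lines. The timer's -y side foot corners in the side view are at crop (513,387) and (583,380), i.e. pixels (245,259) and (268.3,256.7). Its knob faces -x. The black cap is at about (221,231) in the top view.

```bash
cat > meas.py <<'E'
from h import *
t=vision.read_camera("top");s=vision.read_camera("side")
def tri(n,lt,ht,rt,ls,hs_,rs,z):
    x=blobs(t,lt,ht,rt)[0];y=blobs(s,ls,hs_,rs)[0]
    et=cv2.minEnclosingCircle(x);a=ray(t,*et[0],z)
    b=cv2.boundingRect(y);u=b[0]+(b[2]-1)/2
    p0=ray(s,u,b[1]+b[3]/2,z-.006)   # vertical plane thru side cam and axis
    o=np.array(s["T"])[:2,3];d=(p0-o)/np.linalg.norm(p0-o)
    off=np.cross(d,a-o)
    print(n,et,b,"top",a.round(4),"lateral offset of top pt from side plane",round(float(off)*1000,1),"side pt",p0.round(4))
if __name__=="__main__":
    tri("blue",(100,100,30),(125,255,255),(145,165,180,200),(100,100,30),(125,255,255),(270,135,295,150),.088)
    tri("green",(40,70,30),(90,255,255),(265,212,292,240),(40,70,30),(90,255,255),(255,185,275,200),.075)
    tri("black",(0,0,0),(179,100,112),(208,220,229,244),(0,0,0),(179,255,60),(238,152,260,172),.105)
    x=blobs(t,(45,40,20),(90,255,255),(372,222,432,268))[0];rc=cv2.minAreaRect(x);P=np.array([ray(t,*p,.031) for p in cv2.boxPoints(rc)]);print("box",P.round(4).tolist(),P.mean(0),[np.linalg.norm(P[i]-P[i-1]).round(4) for i in range(4)])
    x=blobs(s,(60,80,20),(90,255,255),(240,260,305,325))[0];a=cv2.approxPolyDP(cv2.convexHull(x),4,True)[:,0];print("boxS",[(p.tolist(),ray(s,*p,.031).round(4).tolist(),ray(s,*p,0).round(4).tolist()) for p in a])
    for p in((245,259),(268.3,256.7)):print("timer foot",ray(s,*p,0))
    x=blobs(t,(0,0,135),(179,45,255),(318,233,354,262))[0];rc=cv2.minAreaRect(x);print("timer white",rc,[(p.round(1).tolist(),ray(t,*p,.057).round(4).tolist(),ray(t,*p,0).round(4).tolist()) for p in cv2.boxPoints(rc)])
    for r_ in range(236,258):print(r_,t["pixels"][r_,320:354].mean(1).astype(int).tolist())
E
python3 meas.py
```

```text
blue ((157.64285278320312, 178.64285278320312), 4.953968524932861) (277, 139, 9, 8) top [0.5749 0.2523] lateral offset of top pt from side plane 2.3 side pt [0.5759 0.2463]
green ((276.92425537109375, 224.1969757080078), 4.332747459411621) (260, 187, 9, 8) top [ 0.4734 -0.0237] lateral offset of top pt from side plane 1.5 side pt [ 0.474  -0.0281]
black ((219.6587371826172, 231.88095092773438), 8.90544319152832) (242, 157, 11, 9) top [0.4529 0.1032] lateral offset of top pt from side plane 3.2 side pt [0.4533 0.0839]
box [[0.462, -0.2717], [0.4669, -0.3732], [0.399, -0.374], [0.394, -0.2733]] [ 0.43047303 -0.32304248] [np.float64(0.068), np.float64(0.1015), np.float64(0.0679), np.float64(0.1008)]
boxS [([283, 268], [0.4607, -0.2812], [0.4711, -0.2378]), ([297, 297], [0.4647, -0.3686], [0.4754, -0.3306]), ([297, 313], [0.4545, -0.408], [0.4645, -0.3725]), ([260, 319], [0.3939, -0.4096], [0.4001, -0.3742]), ([248, 273], [0.3951, -0.2835], [0.4015, -0.2403])]
timer foot [ 0.40324335 -0.19142974]
timer foot [ 0.45083356 -0.19282634]
timer white ((337.0155334472656, 243.23231506347656), (
[... 3567 characters left out ...]
148, 150, 151, 150, 150]
255 [143, 142, 133, 121, 115, 119, 122, 123, 123, 122, 121, 121, 124, 125, 122, 117, 102, 84, 74, 71, 70, 70, 69, 69, 70, 78, 104, 133, 146, 151, 151, 150, 151, 151]
256 [143, 147, 144, 137, 132, 133, 137, 136, 135, 135, 134, 135, 139, 141, 136, 129, 114, 92, 77, 70, 67, 68, 73, 76, 83, 100, 125, 144, 150, 152, 152, 151, 152, 151]
257 [144, 148, 147, 148, 146, 146, 149, 148, 148, 147, 146, 147, 149, 148, 148, 145, 135, 118, 101, 85, 81, 88, 101, 108, 116, 129, 145, 152, 150, 152, 151, 150, 151, 151]meas.py:9: DeprecationWarning: Arrays of 2-dimensional vectors are deprecated. Use arrays of 3-dimensional vectors instead. (deprecated in NumPy 2.0)
  off=np.cross(d,a-o)
```

```bash
cat > plan.py <<'E'
import sys,numpy as np
from scipy.spatial.transform import Rotation as R
from workcell import telemetry
s=telemetry.read_state();M=R.from_quat(s["eef_rot"]).as_matrix();psi=np.arctan2(M[1,0],M[0,0])
x,y,z,p=map(float,sys.argv[1:5])
print("t",round(s["time_s"],2),"at",s["ee_pos"].round(4),"psi",psi.round(4),"q6",s["q"][5].round(2),"-> shift mm",(1000*M.T@(np.array([x,y,z])-s["ee_pos"])).round(1),"turn",round(psi-p,3))
E
python3 plan.py .474 -.024 .14 1.7236
python3 - <<'E'
from h import *
t=vision.read_camera("top")
print("black",ray(t,220.9,231.3,.105),"pink",ray(t,308,208,.075))
E
```

```text
t 0.4 at [ 0.2316 -0.4711  0.2312] psi 0.4568 q6 -0.22 -> shift mm [ 414.8 -294.3   91.3] turn -1.267
black [0.45425909 0.1004459 ] pink [ 0.51156375 -0.09502864]
```

```bash
python3 -m pendant '[[70,50,-35,0,-0.18],[70,100,-70,10,-0.36],[70,150,-106,20,-0.54],[70,200,-142,30,-0.72],[70,250,-177,30,-0.9],[70,300,-213,40,-1.08],[70,350,-248,50,-1.26],[70,415,-294,60,-1.267]]'; python3 plan.py .474 -.024 .014 1.7236
```

```text
time_s: 1.45
ee_pos: [0.4667, -0.0379, 0.1734]
eef_rot: [0.65, 0.76, 0.0, 0.0]
wrist_force: [1.3, -0.7, -0.6]
opening: 0.0598
grip_force: 0.0
t 1.45 at [ 0.4667 -0.0379  0.1734] psi 1.7259 q6 -0.49 -> shift mm [ 12.6   9.3 159.4] turn 0.002
```

```bash
python3 -m pendant '[[70,0,0,0,0],[70,0,0,0,0]]' >/dev/null; python3 plan.py .474 -.024 .014 1.7236
```

```text
t 1.7 at [ 0.4658 -0.04    0.1735] psi 1.7241 q6 -0.49 -> shift mm [ 14.6  10.6 159.5] turn 0.001
```

```bash
python3 -m pendant '[[70,15,10.5,40,0],[70,15,10.5,85,0],[70,15,10.5,125,0],[70,15,10.5,159.5,0],[70,15,10.5,159.5,0],[0,15,10.5,159.5,0],[0,15,10.5,159.5,0],[0,15,10.5,159.5,0]]'; python3 -m pendant '[[0,0,0,0,0],[0,0,0,0,0]]'; python3 plan.py .6514 -.057 .13 1.7236
```

```text
time_s: 2.7
ee_pos: [0.4751, -0.0241, 0.0159]
eef_rot: [0.651, 0.759, 0.0, 0.002]
wrist_force: [-1.1, -2.2, 9.2]
opening: 0.0381
grip_force: 61.0
time_s: 2.95
ee_pos: [0.475, -0.0241, 0.0158]
eef_rot: [0.651, 0.759, 0.0, 0.002]
wrist_force: [-2.0, -2.2, 8.9]
opening: 0.038
grip_force: 60.9
t 2.95 at [ 0.475  -0.0241  0.0158] psi 1.724 q6 -0.45 -> shift mm [ -59.7  169.6 -113.6] turn 0.0
```

```bash
python3 -m pendant '[[0,0,0,-25,0],[0,0,0,-60,0],[0,-15,40,-80,0],[0,-30,90,-80,0],[0,-45,130,-80,0],[0,-60,170,-80,0],[0,-60,170,-80,0],[0,-60,170,-80,0]]';python3 plan.py .6514 -.057 .020 1.7236
```

```text
time_s: 3.95
ee_pos: [0.6507, -0.0566, 0.0945]
eef_rot: [0.651, 0.759, -0.0, -0.0]
wrist_force: [-0.7, 0.8, -1.2]
opening: 0.0381
grip_force: 60.5
t 3.95 at [ 0.6507 -0.0566  0.0945] psi 1.7238 q6 -0.42 -> shift mm [-0.5  0.7 74.5] turn 0.0
```

```bash
cat > look.py <<'E'
from h import *
import sys
t=vision.read_camera("top");s=vision.read_camera("side")
n=sys.argv[1]
a=cv2.resize(t["pixels"][130:275,140:340],None,fx=2,fy=2,interpolation=2);b=cv2.resize(s["pixels"][120:270,220:380],None,fx=2,fy=2,interpolation=2)
o=np.zeros((600,400,3),np.uint8);o[:290]=a;o[292:592,:320]=b;cv2.imwrite(f"pics/{n}.png",o[:,:,::-1])
E
python3 look.py c
```

```text
(no output)
```

View pics/c.png

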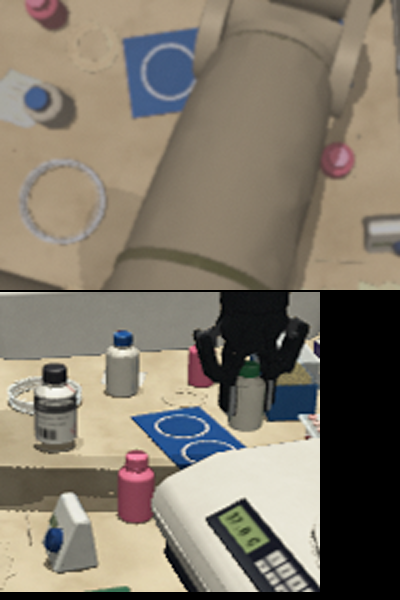

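The green bottle is held upright above the end ring (side view, about (247,390) in the crop). Lowering it.

```bash
python3 -m pendant '[[0,-0.5,0.7,30,0],[0,-0.5,0.7,60,0],[0,-0.5,0.7,70,0],[0,-0.5,0.7,75,0],[0,-0.5,0.7,75,0],[0,-0.5,0.7,75,0]]';python3 -m pendant '[[60,0,0,0,0],[60,0,0,0,0],[60,0,0,0,0],[60,0,0,-35,0],[60,0,0,-80,0],[60,0,0,-120,0],[60,0,0,-120,0]]'; python3 plan.py .576 .252 .14 1.7236
```

```text
time_s: 4.8
ee_pos: [0.6524, -0.0572, 0.02]
eef_rot: [0.651, 0.759, 0.0, 0.001]
wrist_force: [-0.1, -0.7, -0.4]
opening: 0.0381
grip_force: 60.5
time_s: 5.68
ee_pos: [0.6533, -0.0574, 0.1426]
eef_rot: [0.651, 0.759, 0.001, 0.003]
wrist_force: [0.7, 0.7, -0.2]
opening: 0.0513
grip_force: 0.0
t 5.67 at [ 0.6533 -0.0574  0.1426] psi 1.7239 q6 -0.42 -> shift mm [317.6 -29.2   1.6] turn 0.0
```

```bash
python3 -m pendant '[[80,50,-5,0,0],[80,110,-10,0,0],[80,170,-15,0,0],[80,230,-20,0,0],[80,285,-25,0,0],[80,317,-29,0,0],[80,317,-29,0,0],[80,317,-29,0,0]]'; python3 plan.py .576 .252 .024 1.7236
cat > ck.py <<'E'
from h import *
import sys
t=vision.read_camera("top")
G=((40,70,30),(90,255,255),.078,(.6514,-.057));B=((100,100,30),(125,255,255),.091,(.6255,.1114))
for a in sys.argv[1:]:
    lo,hi,z,c=dict(g=G,b=B)[a];u,v=proj(t,(*c,z)).astype(int)
    if a=="b": lo=(100,150,30)
    for x in blobs(t,lo,hi,(u-9,v-9,u+10,v+10))[:2]:
        e=cv2.minEnclosingCircle(x);print(a,e,cv2.contourArea(x),((ray(t,*e[0],z)-c)*1000).round(1),"centroid",((ray(t,*cen(x),z)-c)*1000).round(1))
E
python3 ck.py g
```

```text
time_s: 6.68
ee_pos: [0.575, 0.2511, 0.1383]
eef_rot: [0.651, 0.759, -0.001, -0.0]
wrist_force: [0.1, -0.3, -0.3]
opening: 0.0687
grip_force: 0.0
t 6.67 at [0.575  0.2511 0.1383] psi 1.7234 q6 0.07 -> shift mm [  0.8   1.3 114.3] turn -0.0
g ((291.78570556640625, 148.7857208251953), 4.385848045349121) 47.5 [-1.2  0.5] centroid [-0.9  0.7]
```

```bash
python3 -m pendant '[[80,1,1,35,0],[80,1,1,75,0],[80,1,1,105,0],[80,1,1,114,0],[80,1,1,114,0],[0,1,1,114,0],[0,1,1,114,0],[0,1,1,114,0]]'; python3 -m pendant '[[0,0,0,0,0],[0,0,0,-20,0],[0,0,0,-60,0],[0,0,0,-90,0],[0,0,0,-90,0]]'; python3 plan.py .6255 .1114 .11 1.7236
```

```text
time_s: 7.72
ee_pos: [0.5767, 0.2531, 0.0268]
eef_rot: [0.651, 0.759, 0.001, 0.001]
wrist_force: [-0.9, -0.3, 6.1]
opening: 0.0453
grip_force: 61.9
time_s: 8.35
ee_pos: [0.577, 0.2533, 0.1187]
eef_rot: [0.651, 0.759, 0.002, 0.002]
wrist_force: [-0.4, 0.8, -0.8]
opening: 0.0455
grip_force: 61.5
t 8.35 at [0.577  0.2533 0.1187] psi 1.7239 q6 0.07 -> shift mm [-147.6   26.2    8.8] turn 0.0
```

```bash
python3 -m pendant '[[0,-50,9,0,0],[0,-100,18,0,0],[0,-148,26,0,0],[0,-148,26,0,0],[0,-148,26,0,0]]'; python3 plan.py .6255 .1114 .0308 1.7236
```

```text
time_s: 8.98
ee_pos: [0.6235, 0.1111, 0.1145]
eef_rot: [0.651, 0.759, -0.0, -0.001]
wrist_force: [-1.1, 0.4, -0.7]
opening: 0.0453
grip_force: 61.5
t 8.97 at [0.6235 0.1111 0.1145] psi 1.7238 q6 -0.16 -> shift mm [-0.   2.1 83.7] turn 0.0
```

```bash
python3 -m pendant '[[0,0,2,30,0],[0,0,2,60,0],[0,0,2,78,0],[0,0,2,83.5,0],[0,0,2,83.5,0],[0,0,2,83.5,0]]';python3 -m pendant '[[75,0,0,0,0],[75,0,0,0,0],[75,0,0,0,0],[75,0,0,-35,0],[75,0,0,-80,0],[75,0,0,-120,0],[75,0,0,-120,0]]'; python3 plan.py .455 .100 .155 1.7236
```

```text
time_s: 9.72
ee_pos: [0.6266, 0.111, 0.0326]
eef_rot: [0.651, 0.759, 0.001, 0.001]
wrist_force: [-0.4, -0.1, -0.1]
opening: 0.0453
grip_force: 61.5
time_s: 10.6
ee_pos: [0.6274, 0.1109, 0.1551]
eef_rot: [0.651, 0.759, 0.002, 0.002]
wrist_force: [-0.6, 0.5, -0.2]
opening: 0.064
grip_force: 0.0
t 10.6 at [0.6274 0.1109 0.1551] psi 1.7238 q6 -0.16 -> shift mm [  15.5 -172.1   -1. ] turn 0.0
```

```bash
python3 -m pendant '[[95,5,-55,0,0],[95,10,-115,0,0],[95,15.5,-171,0,0],[95,15.5,-171,0,0],[95,15.5,-171,0,0]]'; python3 plan.py .455 .100 .045 1.7236; python3 ck.py b g
```

```text
time_s: 11.22
ee_pos: [0.4552, 0.1001, 0.1515]
eef_rot: [0.651, 0.759, 0.0, 0.0]
wrist_force: [0.5, -0.3, -0.7]
opening: 0.0814
grip_force: 0.0
t 11.22 at [0.4552 0.1001 0.1515] psi 1.7236 q6 -0.19 -> shift mm [ -0.   -0.3 106.5] turn 0.0
g ((291.78570556640625, 148.7857208251953), 4.385848045349121) 46.5 [-1.2  0.5] centroid [-0.9  0.9]
```

```bash
python3 -m pendant '[[95,0,0,30,0],[95,0,0,65,0],[95,0,0,98,0],[95,0,0,106.5,0],[95,0,0,106.5,0],[0,0,0,106.5,0],[0,0,0,106.5,0],[0,0,0,106.5,0]]'; python3 -m pendant '[[0,0,0,0,0],[0,0,0,-20,0],[0,0,0,-60,0],[0,0,0,-105,0],[0,0,0,-105,0],[0,0,0,-105,0]]'; python3 plan.py .6384 .0271 .15 1.7236
```

```text
time_s: 12.28
ee_pos: [0.4554, 0.1002, 0.0465]
eef_rot: [0.651, 0.759, 0.001, 0.001]
wrist_force: [-2.1, -0.1, 9.3]
opening: 0.0514
grip_force: 61.6
time_s: 13.02
ee_pos: [0.4542, 0.1002, 0.1495]
eef_rot: [0.651, 0.759, -0.0, -0.0]
wrist_force: [-0.3, -0.1, -2.4]
opening: 0.0515
grip_force: 63.3
t 13.03 at [0.4542 0.1002 0.1495] psi 1.7238 q6 -0.19 -> shift mm [-100.3  170.9   -0.6] turn 0.0
```

```bash
python3 -m pendant '[[0,-25,45,0,0],[0,-50,90,0,0],[0,-75,135,0,0],[0,-100,171,0,0],[0,-100,171,0,0],[0,-100,171,0,0]]'; python3 plan.py .6384 .0271 .0507 1.7236; python3 look.py d
```

```text
time_s: 13.78
ee_pos: [0.6379, 0.0277, 0.1485]
eef_rot: [0.651, 0.759, -0.001, -0.001]
wrist_force: [0.2, 0.0, -2.5]
opening: 0.0517
grip_force: 63.5
t 13.78 at [0.6379 0.0277 0.1485] psi 1.7239 q6 -0.29 -> shift mm [-0.8  0.6 97.8] turn 0.0
```

View pics/d.png

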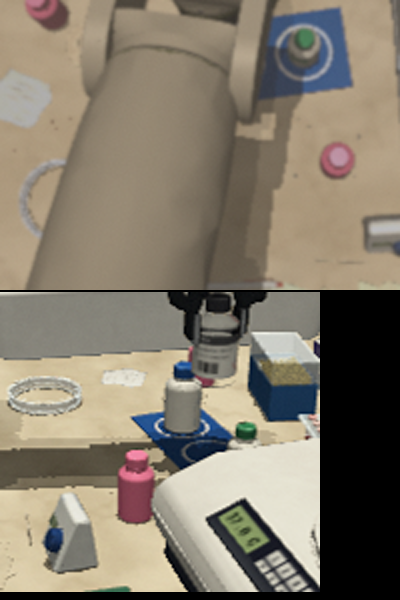

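Green stands in its right-hand ring (crop (303,45)) and blue stands in the far ring (side crop (183,400)). Black is held upright above the middle ring. Lowering black.

```bash
python3 -m pendant '[[0,-0.5,0,40,0],[0,-0.5,0,75,0],[0,-0.5,0,92,0],[0,-0.5,0,97.5,0],[0,-0.5,0,97.5,0],[0,-0.5,0,97.5,0]]';python3 -m pendant '[[85,0,0,0,0],[85,0,0,0,0],[85,0,0,0,0],[85,0,0,-35,0],[85,0,0,-80,0],[85,0,0,-110,0],[85,0,0,-110,0]]'; python3 plan.py .426 -.162 .155 0.06
```

```text
time_s: 14.62
ee_pos: [0.6396, 0.0269, 0.0538]
eef_rot: [0.651, 0.759, 0.001, 0.001]
wrist_force: [0.1, 0.4, -1.2]
opening: 0.0515
grip_force: 63.5
time_s: 15.5
ee_pos: [0.64, 0.0268, 0.1651]
eef_rot: [0.651, 0.759, 0.001, 0.002]
wrist_force: [0.0, -0.1, -0.4]
opening: 0.0729
grip_force: 0.0
t 15.5 at [0.64   0.0268 0.1651] psi 1.7239 q6 -0.29 -> shift mm [-154.  -240.3    9.2] turn 1.664
```

```bash
python3 -m pendant '[[100,-20,-35,0,0.18],[100,-40,-65,0,0.36],[100,-60,-95,0,0.54],[100,-80,-125,0,0.72],[100,-100,-155,0,0.9],[100,-120,-185,0,1.08],[100,-137,-215,0,1.26],[100,-154,-240,0,1.44]]';python3 -m pendant '[[100,0,0,0,0.18],[100,0,0,0,0.224],[100,0,0,0,0.224],[100,0,0,0,0.224]]'; python3 plan.py .426 -.162 .012 0.06; python3 ck.py g b; python3 look.py e
```

```text
time_s: 16.5
ee_pos: [0.4238, -0.1622, 0.1615]
eef_rot: [0.99, 0.138, -0.001, -0.001]
wrist_force: [0.2, 0.0, -0.0]
opening: 0.0848
grip_force: 0.0
time_s: 17.0
ee_pos: [0.4251, -0.1617, 0.162]
eef_rot: [1.0, 0.03, -0.0, -0.0]
wrist_force: [0.3, -0.4, -0.5]
opening: 0.0854
grip_force: 0.0
t 17.0 at [ 0.4251 -0.1617  0.162 ] psi 0.0609 q6 0.89 -> shift mm [  1.    0.5 150. ] turn 0.001
g ((291.70001220703125, 148.6999969482422), 4.356695175170898) 47.5 [-1.   0.7] centroid [-0.9  0.8]
```

View pics/e.png

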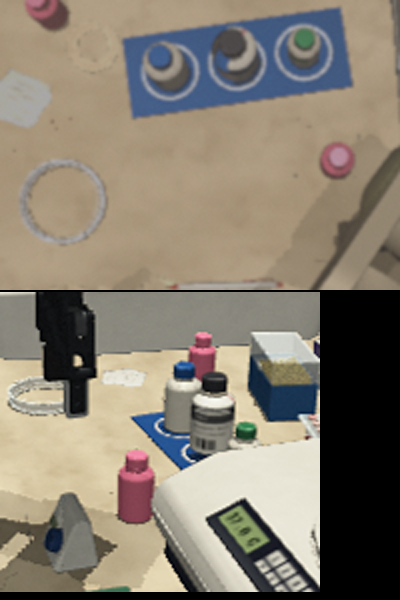

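All three stand in their rings, with caps in the top crop at blue (159,55), black (232,42) and green (304,38). Next I'll put numbers on the blue and black centring.

Run:
```python
from h import *
t=vision.read_camera("top");s=vision.read_camera("side")
C=dict(blue=((.6255,.1114),.091),black=((.6384,.0271),.108),green=((.6514,-.057),.078))
tiles=[]
for n,(c,z) in C.items():
    u,v=proj(t,(*c,z));print(n,"expect top",u.round(1),v.round(1),"side",proj(s,(*c,z-.005)).round(1))
    for im,(a,b),R in((t,(u,v),16),(s,proj(s,(*c,z-.01)),20)):
        a,b=int(a),int(b);p=im["pixels"][b-R:b+R,a-R:a+R];tile=cv2.resize(p,(256,256),interpolation=0).copy()
        q=(np.array(proj(im,(*c,z)))-(a-R,b-R)+.5)*256/(2*R);cv2.drawMarker(tile,tuple(int(x) for x in q),(255,0,0),0,14,1);tiles.append(tile)
cv2.imwrite("pics/f.png",np.vstack([np.hstack(tiles[0::2]),np.hstack(tiles[1::2])])[:,:,::-1])
```

```text
blue expect top 219.0 157.3 side [311.2 157.5]
black expect top 255.1 150.3 side [326.2 163.1]
green expect top 292.0 148.3 side [342.  188.2]
```

View pics/f.png

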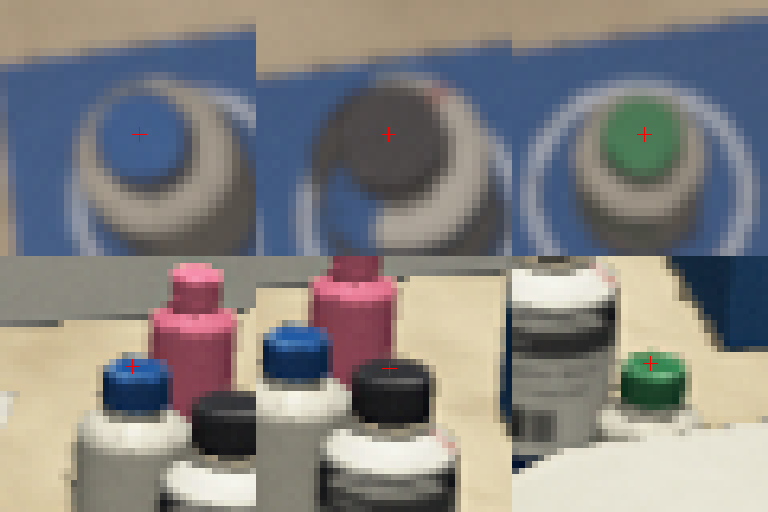

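Every cap sits within about 2 mm of its ring's axis; the cross is near the cap centre in all three. Now the timer.

```bash
python3 -m pendant '[[100,3,0,40,0],[100,3,0,85,0],[100,3,0,125,0],[100,3,0,145,0],[100,3,0,151,0],[100,3,0,151,0],[0,3,0,151,0],[0,3,0,151,0]]'; python3 -m pendant '[[0,0,0,0,0],[0,0,0,0,0]]'; python3 plan.py .4305 -.323 .08 0.048
```

```text
time_s: 18.25
ee_pos: [0.4289, -0.1621, 0.0126]
eef_rot: [1.0, 0.03, 0.001, 0.001]
wrist_force: [-1.3, 0.4, 6.5]
opening: 0.0628
grip_force: 66.0
time_s: 18.5
ee_pos: [0.4289, -0.1621, 0.0126]
eef_rot: [1.0, 0.03, 0.001, 0.001]
wrist_force: [-0.3, -0.1, 5.3]
opening: 0.0629
grip_force: 66.0
t 18.5 at [ 0.4289 -0.1621  0.0126] psi 0.0599 q6 0.89 -> shift mm [ -7.9 160.8 -67.2] turn 0.012
```

```bash
python3 -m pendant '[[0,0,0,-30,0],[0,0,0,-65,0],[0,-1,45,-65,0.012],[0,-2,90,-65,0.012],[0,-2,130,-65,0.012],[0,-2,161,-65,0.012],[0,-2,161,-65,0.012],[0,-2,161,-65,0.012]]'; python3 plan.py .436 -.323 .0445 0.048
python3 - <<'E'
from h import *
s=vision.read_camera("side");u,v=proj(s,(.43,-.32,.06)).astype(int)
cv2.imwrite("pics/g.png",cv2.resize(s["pixels"][v-75:v+75,u-75:u+75],(600,600),interpolation=2)[:,:,::-1]);print(u-75,v-75)
for x,y in((-20,-32),(26,-32)): print(proj(s,(.4305+.001*x+.0015,-.323+.001*y,.065)))
E
```

```text
time_s: 19.5
ee_pos: [0.4357, -0.3218, 0.0766]
eef_rot: [1.0, 0.024, -0.0, -0.0]
wrist_force: [-0.4, 0.1, -1.2]
opening: 0.0632
grip_force: 66.2
t 19.5 at [ 0.4357 -0.3218  0.0766] psi 0.048 q6 0.67 -> shift mm [ 0.2  1.2 32.1] turn -0.0
195 193
[264.61650892 279.58149785]
[291.64052042 276.18773454]
```

View pics/g.png

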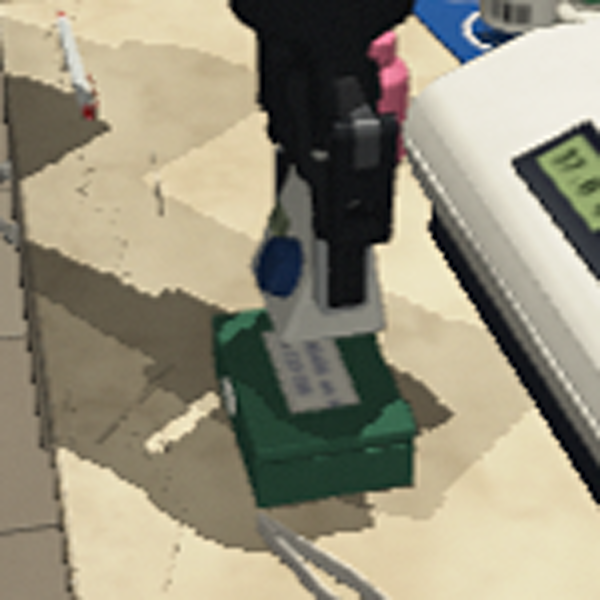

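The timer is upright over the box with its foot corners at (263.8,278) and (291.2,275.5), against the expected (264.6,279.6) and (291.6,276.2). That's about 1 mm off. Lowering it.

```bash
python3 -m pendant '[[0,0.5,1,15,0],[0,0.5,1,27,0],[0,0.5,1,31,0],[0,0.5,1,33,0],[0,0.5,1,33,0],[0,0.5,1,33,0]]'; python3 -m pendant '[[100,0,0,0,0],[100,0,0,0,0],[100,0,0,0,0],[100,0,0,0,0],[100,0,0,-30,0],[100,0,0,-75,0],[100,0,0,-120,0],[100,0,0,-150,0]]'; python3 -m pendant '[[100,-30,30,0,0],[100,-60,60,0,0],[100,-90,110,0,0],[100,-100,160,0,0],[100,-100,160,0,0]]'
python3 - <<'E'
from h import *
t=vision.read_camera("top");s=vision.read_camera("side")
a=cv2.resize(t["pixels"][130:280,140:440],None,fx=2.4,fy=2.4,interpolation=2)
u,v=proj(s,(.43,-.32,.06)).astype(int);b=cv2.resize(s["pixels"][v-40:v+40,u-60:u+60],(300,200),interpolation=2);c=cv2.resize(s["pixels"][100:220,190:370],None,fx=1.9,fy=1.9)
o=np.zeros((600,720,3),np.uint8);o[:360]=a;o[365:565,:300]=b;o[365:365+c.shape[0],310:310+c.shape[1]]=c
cv2.imwrite("pics/h.png",o[:,:,::-1]);print(u-60,v-40)
x=blobs(t,(45,40,20),(90,255,255),(372,222,432,268))[0];P=np.array([ray(t,*p,.031) for p in cv2.boxPoints(cv2.minAreaRect(x))]);print("box",P.mean(0))
for x,y,z in((-20,-32,.031),(26,-32,.031),(0,-32,.088)): print(proj(s,(.4305+.001*x+.0015,-.323+.001*y,z)))
E
```

```text
time_s: 20.3
ee_pos: [0.4365, -0.3236, 0.0437]
eef_rot: [1.0, 0.024, 0.0, 0.0]
wrist_force: [-0.2, -0.7, -0.4]
opening: 0.0632
grip_force: 66.1
time_s: 21.3
ee_pos: [0.4366, -0.3237, 0.1957]
eef_rot: [1.0, 0.024, 0.001, 0.001]
wrist_force: [0.0, 0.4, 0.2]
opening: 0.0854
grip_force: 0.0
time_s: 21.92
ee_pos: [0.3428, -0.4906, 0.1927]
eef_rot: [1.0, 0.022, -0.0, -0.0]
wrist_force: [0.5, -0.0, 0.3]
opening: 0.0856
grip_force: 0.0
210 228
box [ 0.43044617 -0.32249381]
[264.69633707 296.10829203]
[291.2036009  292.58338626]
[276.55027963 266.5837574 ]
```

View pics/h.png

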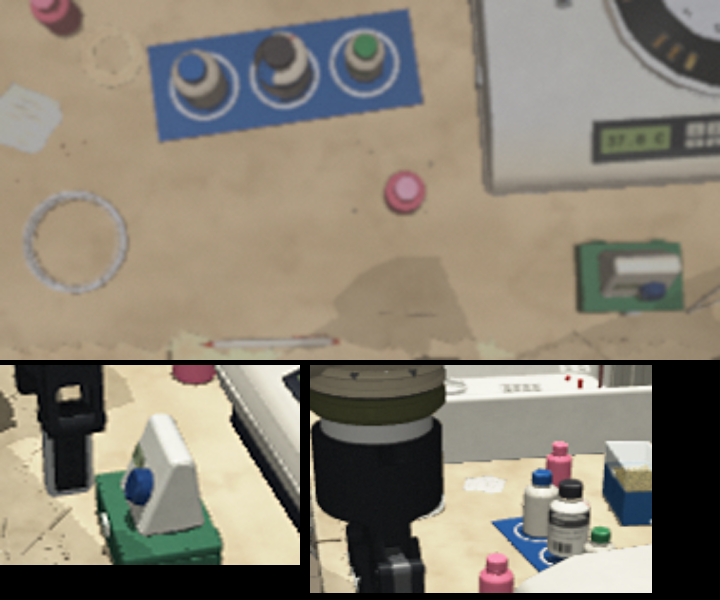

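The timer stands upright on the box, with its foot corners within about 1 px of expected. The box hasn't moved and all three bottles are in their rings. Handing in.

```bash
python3 -c "
from workcell import r
print(r.hand_in())"
```

```text
the job is handed in; nothing more can be done
None
```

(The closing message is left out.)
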